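Reverse the spice drawer in its housing and load it

ROBOT

A 6-joint arm with a two-finger parallel gripper is mounted at the origin on the work surface; the furniture and walls round the work are solid. World frame = base frame: x ahead of the robot, y to its left, z up, the work surface at z = 0. Lengths are in mm, angles in rad, forces in N, time in s.
With the tool pointing down it reaches from about 400 to 925 mm from the base axis. Payload 12.5 kg.
Tool frame: the origin (TCP) lies midway between the tips of the shut fingers; the grasp point (between the pads) lies 19 mm behind it; z points along the fingers, y is the direction in which the jaws open and shut (so a half turn about z gives the same grasp; the last joint's range is limited). The gripper opens to 95 mm and grips with 3 to 60 N. Pads are 20 mm wide; open, the fingers measure 119 mm over their backs; the gripper's body (75 mm by 180 mm) begins 59 mm behind the grasp point.
Start: joints at [1.042, 0.491, 1.559, -0, 1.092, -0.106], TCP at [256.433, 569.99, 214.661] pointing down, gripper open.
Joint ranges: [-3.1, 3.1], [-0.84, 2.19], [0.05, 2.79], [-1.13, 4.28], [0.06, 2.93], [-2.69, 2.69]. Speed limits (rad/s): [2.22, 2.22, 2.79, 3.14, 3.14, 3.14].

INTERFACE

Orientations are given as [roll, pitch, yaw] about the fixed x, y, z axes, in that order (R = Rz(yaw) Ry(pitch) Rx(roll)).
In Python, from cell import env gives the robot as it stands.
- The arm moves only by the tool arm_command, never from a script. Its argument "steps" is a list of rows, each an object of numbers: "dx", "dy", "dz": the shift along the tool's x, y, z as a fraction of full scale; "rx", "ry", "rz": the turn, a rotation vector about the tool's x, y, z as a fraction of full scale; "claw": the gripper command: -1 is fully open, 1 is shut, values between are in proportion. In form: [{"dx": .., "dy": .., "dz": .., "rx": .., "ry": .., "rz": .., "claw": ..}, ...]. A call has 1 to 10 rows; each row shifts and turns the pose as measured when the row begins, along the tool's axes as they then stand; what a row does not reach is not made up. Full scale, the value 1, is 0.8 m for a shift and 90 degrees for a turn. A row lasts 1/8 s, in which the tool goes at most 62.5 mm and 10.7 degrees, less where a joint would pass 70% of its speed; a pose out of reach is approached as far as the arm can. A call with a number of a shift or a turn outside -1 to 1 is refused whole. A call with a gripper value outside its range is refused whole. The fingers move at their own pace and stop on an object; the grip force is fixed at half the most. Time passes only in rows, so rows that do not move let the fingers close. It gives the time, the measured TCP pose, the force and the opening at its end, in the units of the state.
- env.state(): the state, without advancing time (a new reading comes with each control period).
- env.read_camera(name): name is "side" or "top" or "wrist"; returns (picture, depth): 400x640x3 uint8, red, green, blue; 400x640 float32, mm along the optical axis (not along the pixel's ray), 0 where there is no reading.
- env.get_calibration(name): a dict with "vfov" (degrees; the focal length in pixels is half the picture's height over the tangent of half this angle, whatever the lens; pixels are square), "cx", "cy" (the principal point, pixels), "xyz" and "attitude" of the camera in the world. Camera axes: x right, y up, looking along -z (the intrinsics and any distortion apply to the point x, -y, -z); pixel columns grow to the right and rows downward; lengths in mm; the calibration is good to about 2 mm. A picture is of the moment at which its call begins: read the wrist's pose just before it. get_calibration takes no time and is no camera call; for the wrist camera it gives the pose at the moment of the call.
- env.job_done(): hands the job in, once; it reports no verdict.
The state is a dict: "t": time; "joints": joint angles; "qvel": joint speeds; "tau": joint torques, N m; "eef_pos": TCP position; "tcp_rot": TCP orientation; "ft_force": force on the tool from outside, world axes, zero at the start; "moment": the same for the moment, N m; "opening": opening from 0.0 (shut) to 1.0 (fully open).
Only numpy, scipy, OpenCV 4.12 (cv2) and the standard library are available. Lean on these libraries where they do the work, as an engineer would, in place of code of your own. Each camera call takes 0.05 s, during which the arm holds its last target.

TASK

The blue spice drawer was pushed into its white housing the wrong way round, so its jar pocket is hidden inside. Slide it right out, turn it end for end keeping it level on its base, and slide it fully home against the back stop with the open pocket sticking out; then stand the spice jar with the green label and dark cap upright in the pocket, setting it down rather than dropping it. Leave the yellow-capped jar, the cup and the timer where they are.

Things in the scene. Friction and masses are not known exactly. Their poses are not given: they have to be found in the camera images.
- sleeve: White metal drawer housing, fixed to the table. Origin: middle of its only opening, the mouth, at table height; +x leads straight in, z up. No floor: the drawer slides on the table. Channel 64 mm wide, flared to 74 mm in the first 15 mm, 50 mm high; roof 99 mm long from the mouth, 84 mm wide, top at 54 mm. Flanges, 5 mm high, reach 51 mm either side from 25 mm inside the mouth.
- stop (a point): Middle of the back stop's face inside the housing, 95 mm in from the mouth at table height; the drawer's leading end rests against it when home.
- drawer: Loose blue plastic drawer, 157 long (x) x 58 wide (y) x 45 mm high, 0.25 to 0.5 kg. Origin: middle of its underside, z up. Open jar pocket at its -x end, covered box with a ribbed grey pad at its +x end. Pinch it across its width. Starts with x opposite to the housing's, covered end 62 to 82 mm out. Home: x along the housing's, origin 16.5 mm inside the mouth, pocket end 62 mm out.
- pocket (a point): middle of the jar pocket's floor, 47.5 mm from the drawer's origin toward its -x end, 3 mm above its underside. The pocket is about 55 mm (along x) x 52 mm and 42 mm deep.
- jar: loose glass spice jar with a dark cap (green disc on its top) and a green label, 41 mm in diameter, 104 mm high, about 0.11 kg. Origin: middle of its base. It stands left or right of the housing, having swapped places at random with the other jar.
- other_jar: loose spice jar with a yellow cap, 45 mm across, 100 mm high, not to be used. Origin: middle of its base.
- cup_left: loose white espresso cup with a yellow handle, 79 x 60 x 82 mm, standing by. Origin: middle of its base.
- timer: loose red kitchen timer, 64 mm across, 49 mm high, standing by. Origin: middle of its base.
There are look-alikes about, which are no part of the job. Leave any pink look-alike of the sleeve alone.

How it is judged:
By the outcome, as a careful person would: the job done as asked, in the order asked, and still so for the second after the job is handed in, with the robot touching nothing.
It also fails if it takes over 72 s, if anything falls off the work surface, if the arm or the gripper's body presses on something with over 40 N, if the wrist force passes 120 N, or if a joint passes its speed limit or range.

## Working session

There is one attempt and no reset: what is moved stays moved. The work goes in short steps, Python scripts to look and compute and a tool call to move; the robot and the scene stay as the last step left them, time stands still between calls to the robot, and variables do not carry over. Pictures are saved under pics/ and viewed, and the job is handed in when it is done.

Besides the shell and the picture viewer there is one more tool, called after "Request:" by a JSON object that holds its "name" and its "arguments", one argument or row to a line. arm_command: Moves the arm, as the interface text tells. Its arguments: {"type":"object","properties":{"steps":{"type":"array","items":{"type":"object","properties":{"dx":{"type":"number"},"dy":{"type":"number"},"dz":{"type":"number"},"rx":{"type":"number"},"ry":{"type":"number"},"rz":{"type":"number"},"claw":{"type":"number"}}}}},"required":["steps"]}

```bash
ls; mkdir -p pics
cat > h.py <<'E'
import numpy as np, cv2, json
from cell import env
from scipy.spatial.transform import Rotation as R
E
python3 - <<'E'
from h import *
for n in ["side","top","wrist"]:
    print(n, env.get_calibration(n))
    p,d=env.read_camera(n); cv2.imwrite(f"pics/{n}0.png",p[:,:,::-1]); np.savez(f"{n}0.npz",p=p,d=d)
s=env.state(); print(s)
E
```

```text
pics
side {'vfov': 44.851693136324066, 'cx': 314.54665624168973, 'cy': 207.14310085961304, 'xyz': array([ -208.15978549, -1035.18977839,   723.14485016]), 'attitude': array([ 1.07932075,  0.02098486, -0.63698339])}
top {'vfov': 51.32282373495843, 'cx': 322.5258078778723, 'cy': 203.74148619029714, 'xyz': array([ 279.23713255,   18.30862376, 1234.36598164]), 'attitude': array([ 0.20400861, -0.0028994 , -1.61024166])}
wrist {'vfov': 59.255954941805584, 'cx': 317.8327336350711, 'cy': 201.38495906900636, 'xyz': array([196.68005661, 596.58236906, 384.46299034]), 'attitude': array([-2.38784259e-01,  1.36178777e-04,  1.14850797e+00])}
{'t': 0.15, 'joints': array([ 1.04242698e+00,  4.91418617e-01,  1.55930001e+00, -1.40359516e-05,
        1.09168635e+00, -1.05638170e-01]), 'qvel': array([-0.00032594, -0.00072284, -0.00208359, -0.00111174,  0.00149349,
       -0.0004556 ]), 'tau': array([ 8.93779852e-04, -6.12895846e+01, -2.58282852e+01,  6.92679570e-02,
        4.72312805e-02, -8.17164550e-05]), 'eef_pos': array([256.32649244, 569.83390609, 214.20077908]), 'tcp_rot': array([-3.14078355e+00, -7.32711968e-05,  2.71886793e+00]), 'ft_force': array([-0.35765281, -0.41038985, -0.40493894]), 'moment': array([0.00982278, 0.04117417, 0.05771215]), 'opening': 1.0003850049520575}
```

View pics/top0.png

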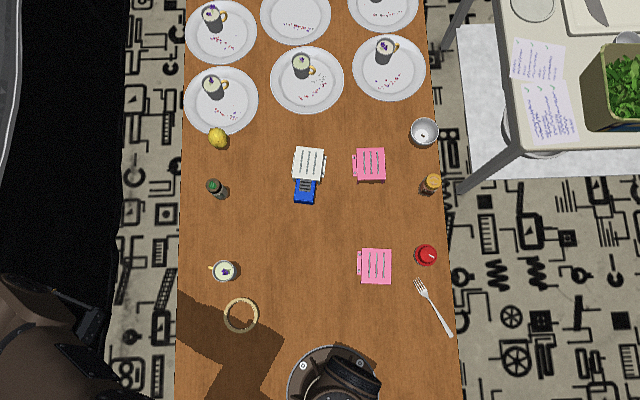

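View pics/side0.png

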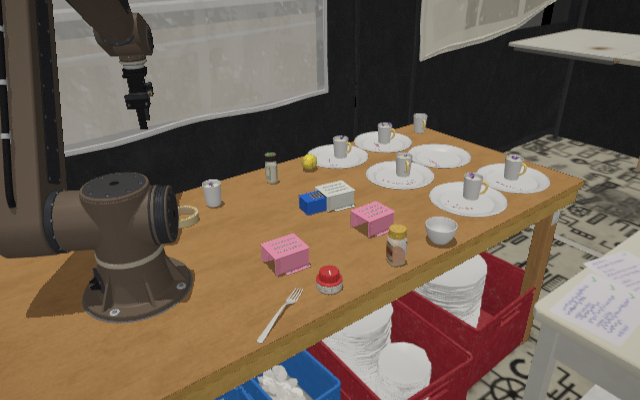

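View pics/wrist0.png

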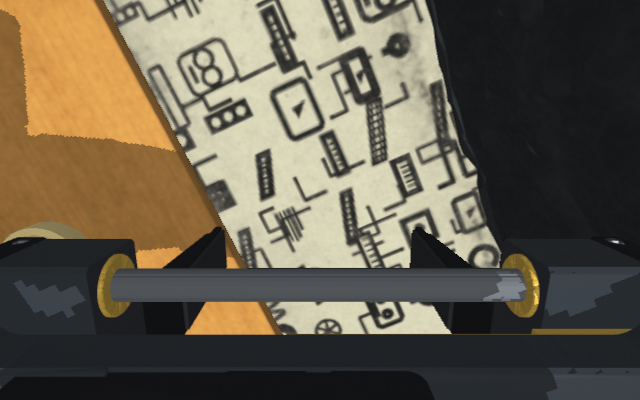

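Top view: the white housing is at (309,163) with the blue drawer's covered end toward the robot at (305,190). The green jar is at (214,187), the yellow-capped jar at (432,184), and there are two pink look-alikes at (370,163) and (376,266). Next I'll measure the housing, drawer and jar.

```bash
cat >> h.py <<'E'
def cam(n):
    c=env.get_calibration(n); return c
def rays(c,u,v):
    f=200/np.tan(np.radians(c['vfov'])/2)
    u=np.asarray(u,float);v=np.asarray(v,float)
    return np.stack([(u-c['cx'])/f,-(v-c['cy'])/f,-np.ones_like(u)],-1)@R.from_euler('xyz',c['attitude']).as_matrix().T
def onplane(c,u,v,z):
    r=rays(c,u,v); return c['xyz']+r*((z-c['xyz'][2])/r[...,2])[...,None]
def cloud(c,d):
    v,u=np.mgrid[:400,:640]; return c['xyz']+rays(c,u,v)*d[...,None]
E
python3 - <<'E'
from h import *
for n in ["top","side"]:
    z=np.load(n+"0.npz"); p,d=z['p'],z['d']; c=cam(n)
    P=cloud(c,d); hsv=cv2.cvtColor(p,cv2.COLOR_RGB2HSV); H,S,V=[hsv[...,i].astype(int) for i in range(3)]
    near=(P[...,0]>300)&(P[...,0]<1000)&(abs(P[...,1])<400)&(d>0)
    blue=near&(H>105)&(H<130)&(S>120)
    white=near&(S<50)&(V>130)&(P[...,2]>30)&(P[...,2]<75)&(abs(P[...,1])<150)
    dk=near&(P[...,2]>85)
    for nm,m in [("blue",blue),("white",white),("tall",dk)]:
        k,l,st,ce=cv2.connectedComponentsWithStats(m.astype(np.uint8))
        for i in range(1,k):
            if st[i,4]<15: continue
            q=P[l==i]; print(n,nm,st[i],ce[i].round(1),"min",q.min(0).round(),"max",q.max(0).round(),"med",np.median(q,0).round(1), "rgb",p[l==i].mean(0).round())
    m=near&(P[...,2]>-20)&(P[...,2]<20); print(n,'table z',np.median(P[...,2][m]))
    ys,xs=(slice(130,220),slice(280,330)) if n=="top" else (slice(150,250),slice(250,380))
    cv2.imwrite(f"pics/{n}0c.png",cv2.resize(p[ys,xs,::-1],None,fx=6,fy=6,interpolation=0))
E
```

```text
top blue [294 179  22  26 346] [304.1 193.6] min [533.  25.   2.] max [603.  91.  50.] med [555.2  58.8  42.9] rgb [ 38.  79. 176.]
top white [293  55  16  14 159] [300.5  61.9] min [944.  32.  63.] max [993.  79.  75.] med [966.7  56.5  69.1] rgb [193. 199. 169.]
top white [292 146  32  35 874] [307.5 162.9] min [594.  -3.  43.] max [703.  92.  60.] med [647.9  44.5  53.3] rgb [216. 217. 211.]
top tall [425 173  17  17 213] [432.8 180.8] min [ 547. -332.   86.] max [ 592. -287.  106.] med [ 567.3 -307.2   99.3] rgb [181. 144.  72.]
top tall [206 178  16  15 186] [213.2 185.2] min [559. 291.  86.] max [599. 330. 109.] med [577.7 309.5 103.3] rgb [74. 81. 57.]
top table z -0.27152571840815654
side blue [299 192  27  23 426] [311.7 203.6] min [533.  20.  -2.] max [601.  93.  48.] med [557.   33.9  29.5] rgb [ 36.  74. 139.]
side blue [ 279  350   62   50 1684] [312.7 376.7] min [ 382. -214. -679.] max [ 507.  122. -475.] med [ 466.9  -63.1 -548.9] rgb [ 34.  79. 131.]
side blue [253 377   6   8  21] [256.  379.9] min [ 332.   79. -671.] max [ 350.  119. -634.] med [ 344.5  116.1 -650.1] rgb [ 40.  84. 136.]
side white [396 153  16  19 178] [403.3 161.9] min [936.  24.  30.] max [1000.   84.   75.] med [956.   44.3  62.4] rgb [154. 153. 146.]
side white [315 181  40  23 506] [335.4 190.6] min [595.  -7.  30.] max [706.  92.  56.] med [646.1  28.6  51.2] rgb [178. 178. 168.]
side tall [264 153  12   9  91] [269.8 156.7] min [559. 283.  85.] max [598. 334. 105.] med [574.8 301.6  98.6] rgb [62. 62. 48.]
side tall [388 224  19  14 211] [397.3 230.8] min [ 547. -335.   85.] max [ 593. -290.  101.] med [ 564.1 -315.8   98.2] rgb [168. 139.  69.]
side table z -1.820610738577102
```

View pics/top0c.png

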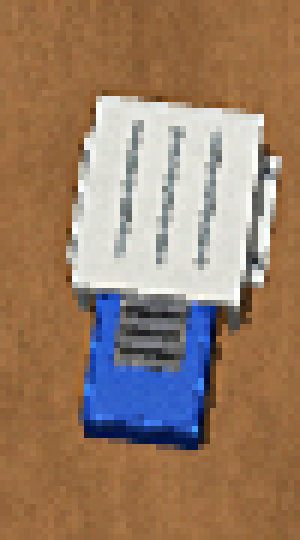

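Request:
{"name": "arm_command", "arguments": {
  "steps": [
    {"dx": -0.03, "dy": -0.006, "claw": -1},
    {"dx": -0.06, "dy": -0.012, "claw": -1},
    {"dx": -0.07, "dy": -0.0135, "claw": -1},
    {"dx": -0.07, "dy": -0.0135, "claw": -1},
    {"dx": -0.07, "dy": -0.0135, "claw": -1},
    {"dx": -0.07, "dy": -0.0135, "claw": -1},
    {"dx": -0.07, "dy": -0.0135, "claw": -1},
    {"dx": -0.07, "dy": -0.0135, "claw": -1},
    {"dx": -0.06, "dy": -0.012, "claw": -1},
    {"claw": -1}
  ]
}}

```text
$.steps[0]: bad value
```

Request:
{"name": "arm_command", "arguments": {
  "steps": [
    {"dx": -0.03, "dy": -0.006, "dz": 0, "rx": 0, "ry": 0, "rz": 0, "claw": -1},
    {"dx": -0.06, "dy": -0.012, "dz": 0, "rx": 0, "ry": 0, "rz": 0, "claw": -1},
    {"dx": -0.07, "dy": -0.0135, "dz": 0, "rx": 0, "ry": 0, "rz": 0, "claw": -1},
    {"dx": -0.07, "dy": -0.0135, "dz": 0, "rx": 0, "ry": 0, "rz": 0, "claw": -1},
    {"dx": -0.07, "dy": -0.0135, "dz": 0, "rx": 0, "ry": 0, "rz": 0, "claw": -1},
    {"dx": -0.07, "dy": -0.0135, "dz": 0, "rx": 0, "ry": 0, "rz": 0, "claw": -1},
    {"dx": -0.07, "dy": -0.0135, "dz": 0, "rx": 0, "ry": 0, "rz": 0, "claw": -1},
    {"dx": -0.07, "dy": -0.0135, "dz": 0, "rx": 0, "ry": 0, "rz": 0, "claw": -1},
    {"dx": -0.06, "dy": -0.012, "dz": 0, "rx": 0, "ry": 0, "rz": 0, "claw": -1},
    {"dx": 0, "dy": 0, "dz": 0, "rx": 0, "ry": 0, "rz": 0, "claw": -1}
  ]
}}

```text
t: 1.4
eef_pos: [646.9, 293.1, 210.8]
tcp_rot: [-3.137, -0.002, 2.721]
ft_force: [-0.0, 0.9, 0.4]
opening: 1.0
```

Run:
```python
from h import *
c=env.get_calibration("wrist"); p,d=env.read_camera("wrist"); cv2.imwrite("pics/wrist1.png",p[:,:,::-1]); np.savez("wrist1.npz",p=p,d=d,**c)
P=cloud(c,d); m=(P[...,2]>85)&(P[...,2]<125)&(P[...,0]>500)&(P[...,0]<640)&(P[...,1]>250)
k,l,st,ce=cv2.connectedComponentsWithStats(m.astype(np.uint8))
for i in range(1,k):
  if st[i,4]>40: q=P[l==i]; print(st[i],q.min(0).round(1),q.max(0).round(1),np.median(q,0).round(1))
```

```text
[ 281   86   53   54 2195] [561.2 293.2  87.8] [601.8 332.4 107.5] [581.2 312.9 104.7]
```

View pics/wrist1.png

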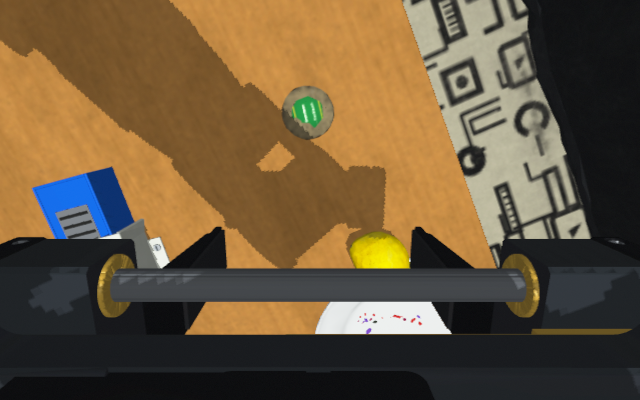

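The wrist view shows the jar's green-disc cap at (308,111), which puts it at (581,313). Now over the housing.

Request:
{"name": "arm_command", "arguments": {
  "steps": [
    {"dx": -0.03, "dy": -0.055, "dz": 0, "rx": 0, "ry": 0, "rz": 0, "claw": -1},
    {"dx": -0.03, "dy": -0.055, "dz": 0, "rx": 0, "ry": 0, "rz": 0, "claw": -1},
    {"dx": -0.03, "dy": -0.055, "dz": 0, "rx": 0, "ry": 0, "rz": 0, "claw": -1},
    {"dx": -0.03, "dy": -0.055, "dz": 0, "rx": 0, "ry": 0, "rz": 0, "claw": -1},
    {"dx": -0.03, "dy": -0.055, "dz": 0, "rx": 0, "ry": 0, "rz": -0.06, "claw": -1},
    {"dx": 0, "dy": 0, "dz": 0, "rx": 0, "ry": 0, "rz": -0.06, "claw": -1},
    {"dx": 0, "dy": 0, "dz": 0, "rx": 0, "ry": 0, "rz": -0.045, "claw": -1},
    {"dx": 0, "dy": 0, "dz": 0, "rx": 0, "ry": 0, "rz": 0, "claw": -1}
  ]
}}

```text
t: 2.45
eef_pos: [660.8, 46.1, 211.1]
tcp_rot: [-3.139, -0.007, 2.999]
ft_force: [0.0, 0.1, 0.1]
opening: 1.001
```

Run:
```python
from h import *
c=env.get_calibration("wrist"); p,d=env.read_camera("wrist"); cv2.imwrite("pics/wrist2.png",p[:,:,::-1]); np.savez("wrist2.npz",p=p,d=d,**c); print(env.state()['eef_pos'],env.state()['tcp_rot'])
```

```text
[660.85859735  46.23375359 211.12757365] [-3.13912018 -0.00711373  2.99815072]
```

View pics/wrist2.png

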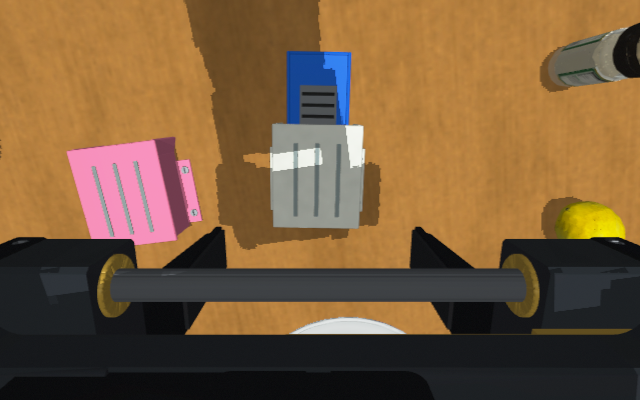

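The wrist view shows the roof at about (272–363,125–228), with the drawer's covered end out at (287–350,52–125).

Run:
```python
from h import *
z=np.load("wrist2.npz"); p,d=z['p'],z['d']; c={k:z[k] for k in ['vfov','cx','cy','xyz','attitude']}
P=cloud(c,d); hsv=cv2.cvtColor(p,cv2.COLOR_RGB2HSV).astype(int)
box=np.zeros((400,640),bool); box[40:235,255:385]=1
print("table z",np.median(P[...,2][40:235,190:250]))
blue=box&(hsv[...,0]>100)&(hsv[...,0]<130)&(hsv[...,1]>100)
print("hist blue z",np.percentile(P[blue][:,2],[5,25,50,75]).round(1))
roof=box&(P[...,2]>50)&(P[...,2]<58)&~blue
k,l,st,_=cv2.connectedComponentsWithStats(roof.astype(np.uint8)); i=1+np.argmax(st[1:,4]); roof=l==i; print(st[i],np.median(P[roof],0))
top=box&(P[...,2]>40)&(P[...,2]<49)&(P[...,0]<600)
for nm,m,zz in [("roof",roof,54),("drawertop",top,45)]:
    v,u=np.nonzero(m); 
    cnt=cv2.findContours(m.astype(np.uint8),0,1)[0]; cnt=max(cnt,key=len)[:,0]
    W=onplane(c,cnt[:,0],cnt[:,1],zz)[:,:2].astype(np.float32)
    r=cv2.minAreaRect(W); print(nm,r,cv2.boxPoints(r).round(1).tolist())
```

```text
table z -0.039065343617210146
hist blue z [43.5 44.3 44.9 45.4]
[ 271  124   92  105 9150] [648.36051317  45.57043508  54.31547575]
roof ((650.8662109375, 45.28874206542969), (83.67491912841797, 98.63651275634766), 80.81510162353516) [[595.5, 11.899999618530273], [692.9000244140625, -3.9000000953674316], [706.2000122070312, 78.69999694824219], [608.9000244140625, 94.5]]
drawertop ((570.6459350585938, 58.309608459472656), (57.79758071899414, 63.20891189575195), 80.66360473632812) [[534.7999877929688, 34.900001525878906], [597.0999755859375, 24.700000762939453], [606.5, 81.69999694824219], [544.0999755859375, 92.0]]
```

Fit: the roof rectangle measures 83.7×98.6 mm against a true 84×99. Housing yaw is −0.160, the mouth is at (602.0, 53.2), and the drawer is 63 mm out. Moving to grip the covered end.

Request:
{"name": "arm_command", "arguments": {
  "steps": [
    {"dx": 0.04, "dy": -0.001, "dz": 0.03, "rx": 0, "ry": 0, "rz": 0.011, "claw": -1},
    {"dx": 0.04, "dy": -0.001, "dz": 0.05, "rx": 0, "ry": 0, "rz": 0, "claw": -1},
    {"dx": 0.04, "dy": -0.001, "dz": 0.05, "rx": 0, "ry": 0, "rz": 0, "claw": -1},
    {"dx": 0, "dy": 0, "dz": 0, "rx": 0, "ry": 0, "rz": 0, "claw": -1}
  ]
}}

```text
t: 3.0
eef_pos: [561.3, 62.1, 105.8]
tcp_rot: [-3.139, -0.005, 2.977]
ft_force: [1.4, -0.7, 0.1]
opening: 1.002
```

```bash
cat >> h.py <<'E'
M=np.array([602.0,53.2]); HY=-0.1603; HX=np.array([np.cos(HY),np.sin(HY)]); HN=np.array([-np.sin(HY),np.cos(HY)])
def todo(x,y,z,yaw):
    """needed tool-frame deltas as fractions; also pose in housing frame"""
    s=env.state(); e=s['eef_pos']; Rt=R.from_euler('xyz',s['tcp_rot'])
    dl=Rt.inv().apply(np.array([x,y,z])-e)
    rv=(Rt.inv()*R.from_euler('xyz',[np.pi,0,yaw])).as_rotvec()
    print("t",round(s['t'],2),"pos",e.round(1),"rot",s['tcp_rot'].round(4),"F",s['ft_force'].round(1),"open",round(s['opening'],3))
    print("d/800",(dl/800).round(4),"rot/90",(rv/(np.pi/2)).round(4))
    q=e[:2]-M; print("housing frame",(q@HX).round(1),(q@HN).round(1))
def hpt(a,b=0): return M+a*HX+b*HN
E
python3 - <<'E'
from h import *
print(hpt(-36)); todo(*hpt(-36),8,np.pi+HY)
E
```

```text
[566.46154003  58.94611723]
t 3.0 pos [561.3  62.1 105.8] rot [-3.1395 -0.0054  2.9771] F [ 1.4 -0.7  0.1] open 1.002
d/800 [-0.0076 -0.0025  0.1222] rot/90 [-0.0014 -0.0035 -0.0026]
housing frame -41.6 2.3
```

Request:
{"name": "arm_command", "arguments": {
  "steps": [
    {"dx": -0.007, "dy": -0.0025, "dz": 0.035, "rx": -0.001, "ry": -0.003, "rz": -0.002, "claw": -1},
    {"dx": 0, "dy": 0, "dz": 0.045, "rx": 0, "ry": 0, "rz": 0, "claw": -1},
    {"dx": 0, "dy": 0, "dz": 0.035, "rx": 0, "ry": 0, "rz": 0, "claw": -1},
    {"dx": 0, "dy": 0, "dz": 0, "rx": 0, "ry": 0, "rz": 0, "claw": -1}
  ]
}}

```text
t: 3.5
eef_pos: [572.4, 60.9, 15.8]
tcp_rot: [3.141, 0.009, 2.978]
ft_force: [-0.5, 0.1, 1.0]
opening: 1.003
```

Run:
```python
from h import *
todo(*hpt(-36),8,np.pi+HY)
```

```text
t 3.5 pos [572.4  60.9  15.8] rot [3.1405 0.0089 2.9784] F [-0.5  0.1  1. ] open 1.003
d/800 [ 0.007  -0.0036  0.0097] rot/90 [ 0.0007  0.0057 -0.0018]
housing frame -30.5 2.9
```

Request:
{"name": "arm_command", "arguments": {
  "steps": [
    {"dx": 0.007, "dy": -0.0036, "dz": 0.008, "rx": 0.0, "ry": 0.005, "rz": -0.0018, "claw": -1},
    {"dx": 0, "dy": 0, "dz": 0, "rx": 0, "ry": 0, "rz": 0, "claw": -1}
  ]
}}

```text
t: 3.75
eef_pos: [567.8, 59.1, 11.4]
tcp_rot: [3.14, 0.004, 2.981]
ft_force: [0.1, 0.3, -0.2]
opening: 0.998
```

Run:
```python
from h import *
todo(*hpt(-36),8,np.pi+HY)
```

```text
t 3.75 pos [567.8  59.1  11.4] rot [3.1399 0.0041 2.9812] F [ 0.1  0.3 -0.2] open 0.998
d/800 [ 0.0017 -0.0005  0.0043] rot/90 [ 0.001   0.0026 -0.    ]
housing frame -34.7 0.4
```

Request:
{"name": "arm_command", "arguments": {
  "steps": [
    {"dx": 0, "dy": 0, "dz": 0.002, "rx": 0, "ry": 0.0026, "rz": 0, "claw": 1},
    {"dx": 0, "dy": 0, "dz": 0, "rx": 0, "ry": 0, "rz": 0, "claw": 1},
    {"dx": 0, "dy": 0, "dz": 0, "rx": 0, "ry": 0, "rz": 0, "claw": 1},
    {"dx": 0, "dy": 0, "dz": 0, "rx": 0, "ry": 0, "rz": 0, "claw": 1},
    {"dx": 0, "dy": 0, "dz": 0, "rx": 0, "ry": 0, "rz": 0, "claw": 1}
  ]
}}

```text
t: 4.38
eef_pos: [568.9, 59.1, 11.7]
tcp_rot: [3.14, 0.003, 2.981]
ft_force: [0.9, -0.4, -0.0]
opening: 0.61
```

Run:
```python
from h import *
todo(*hpt(-36),8,np.pi+HY)
```

```text
t 4.38 pos [568.9  59.1  11.7] rot [3.1395e+00 2.8000e-03 2.9809e+00] F [ 0.9 -0.4 -0. ] open 0.61
d/800 [ 0.003  -0.0007  0.0046] rot/90 [ 0.0013  0.0018 -0.0003]
housing frame -33.6 0.6
```

Request:
{"name": "arm_command", "arguments": {
  "steps": [
    {"dx": 0.015, "dy": 0, "dz": 0, "rx": 0, "ry": 0, "rz": 0, "claw": 1},
    {"dx": 0.025, "dy": 0, "dz": 0, "rx": 0, "ry": 0, "rz": 0, "claw": 1},
    {"dx": 0, "dy": 0, "dz": 0, "rx": 0, "ry": 0, "rz": 0, "claw": 1}
  ]
}}

```text
t: 4.75
eef_pos: [535.9, 64.5, 11.7]
tcp_rot: [3.139, 0.004, 2.981]
ft_force: [0.2, 0.4, -2.6]
opening: 0.607
```

Run:
```python
from h import *
todo(*hpt(-168),11,np.pi+HY)
```

```text
t 4.75 pos [535.9  64.5  11.7] rot [3.1394 0.0039 2.981 ] F [ 0.2  0.4 -2.6] open 0.607
d/800 [ 0.1262 -0.0007  0.0004] rot/90 [ 0.0014  0.0025 -0.0002]
housing frame -67.1 0.6
```

Request:
{"name": "arm_command", "arguments": {
  "steps": [
    {"dx": 0.03, "dy": 0, "dz": 0, "rx": 0.001, "ry": 0.002, "rz": 0, "claw": 1},
    {"dx": 0.035, "dy": 0, "dz": 0, "rx": 0, "ry": 0, "rz": 0, "claw": 1},
    {"dx": 0.035, "dy": 0, "dz": 0, "rx": 0, "ry": 0, "rz": 0, "claw": 1},
    {"dx": 0.02, "dy": 0, "dz": 0, "rx": 0, "ry": 0, "rz": 0, "claw": 1},
    {"dx": 0, "dy": 0, "dz": 0, "rx": 0, "ry": 0, "rz": 0, "claw": 1}
  ]
}}

```text
t: 5.38
eef_pos: [441.5, 80.0, 11.7]
tcp_rot: [3.14, 0.005, 2.98]
ft_force: [-0.2, -0.2, -2.2]
opening: 0.608
```

Run:
```python
from h import *
todo(*hpt(-72),12,np.pi+HY)
p,d=env.read_camera("top"); cv2.imwrite("pics/top3.png",cv2.resize(p[130:270,240:360,::-1],None,fx=4,fy=4,interpolation=0))
```

```text
t 5.38 pos [441.5  80.   11.7] rot [3.1403 0.0045 2.9803] F [-0.2 -0.2 -2.2] open 0.608
d/800 [-1.134e-01 -9.000e-04  1.000e-04] rot/90 [ 0.0008  0.0029 -0.0006]
housing frame -162.8 0.8
```

View pics/top3.png

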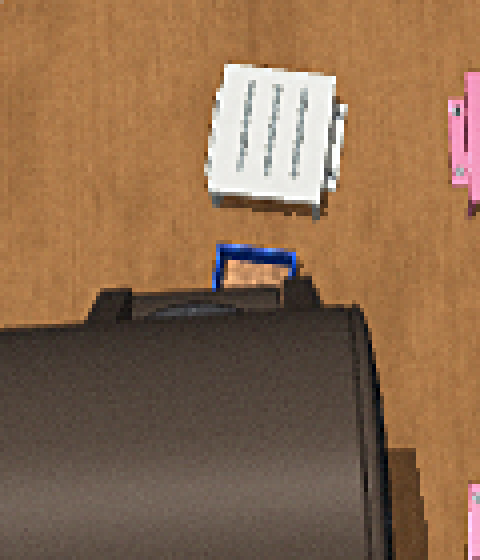

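The drawer is fully out, with its pocket end at about 36 mm before the mouth (crop (220–295,250)). Releasing it and sliding the open fingers along to the pocket end.

Request:
{"name": "arm_command", "arguments": {
  "steps": [
    {"dx": 0, "dy": 0, "dz": 0, "rx": 0, "ry": 0, "rz": 0, "claw": -1},
    {"dx": 0, "dy": 0, "dz": 0, "rx": 0, "ry": 0, "rz": 0, "claw": -1},
    {"dx": 0, "dy": 0, "dz": 0, "rx": 0, "ry": 0, "rz": 0, "claw": -1},
    {"dx": 0, "dy": 0, "dz": 0, "rx": 0, "ry": 0, "rz": 0, "claw": -1},
    {"dx": 0, "dy": 0, "dz": 0, "rx": 0, "ry": 0, "rz": 0, "claw": -1}
  ]
}}

```text
t: 6.05
eef_pos: [444.6, 79.6, 11.5]
tcp_rot: [3.14, 0.007, 2.98]
ft_force: [-0.1, 0.2, 0.5]
opening: 0.995
```

Request:
{"name": "arm_command", "arguments": {
  "steps": [
    {"dx": -0.03, "dy": 0, "dz": 0, "rx": 0, "ry": 0.002, "rz": 0, "claw": -1},
    {"dx": -0.035, "dy": 0, "dz": 0, "rx": 0, "ry": 0, "rz": 0, "claw": -1},
    {"dx": -0.035, "dy": 0, "dz": 0, "rx": 0, "ry": 0, "rz": 0, "claw": -1},
    {"dx": -0.018, "dy": 0, "dz": 0, "rx": 0, "ry": 0, "rz": 0, "claw": -1},
    {"dx": 0, "dy": 0, "dz": 0, "rx": 0, "ry": 0, "rz": 0, "claw": -1}
  ]
}}

```text
t: 6.68
eef_pos: [539.3, 64.1, 11.7]
tcp_rot: [3.14, 0.002, 2.98]
ft_force: [-0.7, -0.5, -0.4]
opening: 1.0
```

Run:
```python
from h import *
todo(*hpt(-66.6),12,np.pi+HY)
c=env.get_calibration("wrist");p,d=env.read_camera("wrist"); cv2.imwrite("pics/w4.png",p[:,:,::-1]);np.savez("w4.npz",p=p,d=d,**c)
```

```text
t 6.67 pos [539.3  64.1  11.7] rot [3.1401e+00 2.2000e-03 2.9800e+00] F [-0.7 -0.5 -0.4] open 1.0
d/800 [ 0.0037 -0.0009 -0.0003] rot/90 [ 0.001   0.0014 -0.0008]
housing frame -63.6 0.7
```

View pics/w4.png

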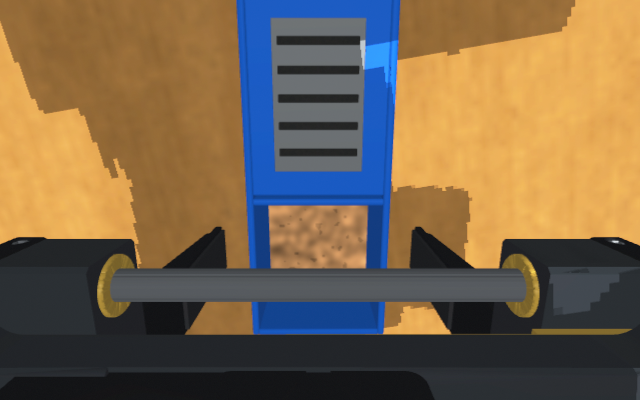

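The pocket lies between the fingers at about (320,265). Closing on it.

Request:
{"name": "arm_command", "arguments": {
  "steps": [
    {"dx": 0.006, "dy": -0.0009, "dz": 0, "rx": 0.001, "ry": 0.001, "rz": 0, "claw": -1},
    {"dx": 0, "dy": 0, "dz": 0, "rx": 0, "ry": 0, "rz": 0, "claw": 1},
    {"dx": 0, "dy": 0, "dz": 0, "rx": 0, "ry": 0, "rz": 0, "claw": 1},
    {"dx": 0, "dy": 0, "dz": 0, "rx": 0, "ry": 0, "rz": 0, "claw": 1},
    {"dx": 0, "dy": 0, "dz": 0, "rx": 0, "ry": 0, "rz": 0, "claw": 1},
    {"dx": 0, "dy": 0, "dz": 0, "rx": 0, "ry": 0, "rz": 0, "claw": 1}
  ]
}}

```text
t: 7.48
eef_pos: [531.1, 64.8, 11.8]
tcp_rot: [-3.141, -0.002, 2.981]
ft_force: [-0.5, -0.0, 0.4]
opening: 0.607
```

Run:
```python
from h import *
todo(*hpt(-150),12,np.pi+HY)
```

```text
t 7.47 pos [531.1  64.8  11.8] rot [-3.1410e+00 -2.1000e-03  2.9809e+00] F [-0.5 -0.   0.4] open 0.607
d/800 [ 0.0977 -0.0002 -0.0001] rot/90 [-0.0004 -0.0013 -0.0003]
housing frame -71.9 0.1
```

Request:
{"name": "arm_command", "arguments": {
  "steps": [
    {"dx": 0.025, "dy": 0, "dz": 0, "rx": 0, "ry": 0, "rz": 0, "claw": 1},
    {"dx": 0.035, "dy": 0, "dz": 0, "rx": 0, "ry": 0, "rz": 0, "claw": 1},
    {"dx": 0.03, "dy": 0, "dz": 0, "rx": 0, "ry": 0, "rz": 0, "claw": 1},
    {"dx": 0.01, "dy": 0, "dz": 0, "rx": 0, "ry": 0, "rz": 0, "claw": 1},
    {"dx": 0, "dy": 0, "dz": 0, "rx": 0, "ry": 0, "rz": 0, "claw": 1}
  ]
}}

```text
t: 8.1
eef_pos: [452.5, 77.6, 12.2]
tcp_rot: [3.142, 0.002, 2.981]
ft_force: [-0.7, 0.6, -1.3]
opening: 0.608
```

Request:
{"name": "arm_command", "arguments": {
  "steps": [
    {"dx": 0, "dy": 0, "dz": 0, "rx": 0, "ry": 0, "rz": 0.05, "claw": 1},
    {"dx": 0, "dy": 0, "dz": 0, "rx": 0, "ry": 0, "rz": 0.09, "claw": 1},
    {"dx": 0, "dy": 0, "dz": 0, "rx": 0, "ry": 0, "rz": 0.09, "claw": 1},
    {"dx": 0, "dy": 0, "dz": 0, "rx": 0, "ry": 0, "rz": 0.09, "claw": 1},
    {"dx": 0, "dy": 0, "dz": 0, "rx": 0, "ry": 0, "rz": 0.05, "claw": 1}
  ]
}}

```text
t: 8.72
eef_pos: [455.3, 76.4, 11.8]
tcp_rot: [-3.14, 0.001, 2.383]
ft_force: [-3.8, -1.2, 5.3]
opening: 0.607
```

Run:
```python
from h import *
todo(*hpt(-150),12,np.pi/2)
print(env.state()['joints'])
p,d=env.read_camera("top"); cv2.imwrite("pics/top5.png",cv2.resize(p[130:270,200:360,::-1],None,fx=4,fy=4,interpolation=0))
```

```text
t 8.72 pos [455.3  76.4  11.8] rot [-3.1405e+00  7.0000e-04  2.3834e+00] F [-3.8 -1.2  5.3] open 0.607
d/800 [ 0.0018 -0.0005 -0.0003] rot/90 [-5.000e-04  7.000e-04  5.173e-01]
housing frame -148.6 -0.5
[ 0.02380506  0.60759293  2.12979557 -0.00333571  0.40446001 -0.78577545]
```

View pics/top5.png

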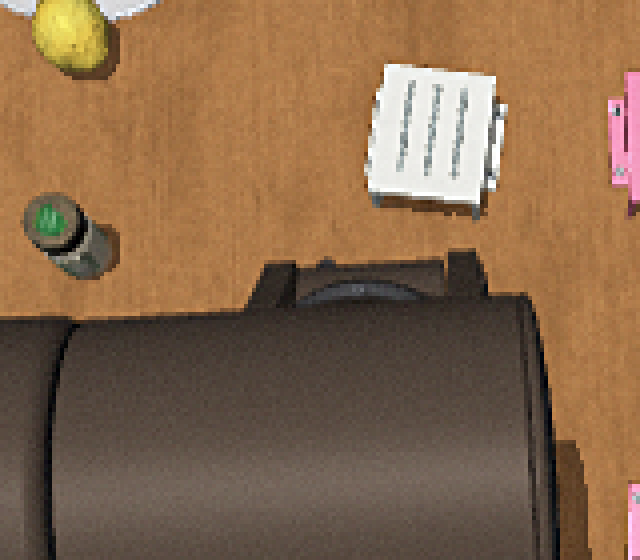

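Request:
{"name": "arm_command", "arguments": {
  "steps": [
    {"dx": 0, "dy": 0, "dz": 0, "rx": 0, "ry": 0, "rz": 0.09, "claw": 1},
    {"dx": 0, "dy": 0, "dz": 0, "rx": 0, "ry": 0, "rz": 0.1, "claw": 1},
    {"dx": 0, "dy": 0, "dz": 0, "rx": 0, "ry": 0, "rz": 0.1, "claw": 1},
    {"dx": 0, "dy": 0, "dz": 0, "rx": 0, "ry": 0, "rz": 0.1, "claw": 1},
    {"dx": 0, "dy": 0, "dz": 0, "rx": 0, "ry": 0, "rz": 0.1, "claw": 1},
    {"dx": 0, "dy": 0, "dz": 0, "rx": 0, "ry": 0, "rz": 0.1, "claw": 1},
    {"dx": 0, "dy": 0, "dz": 0, "rx": 0, "ry": 0, "rz": 0.1, "claw": 1},
    {"dx": 0, "dy": 0, "dz": 0, "rx": 0, "ry": 0, "rz": 0.05, "claw": 1}
  ]
}}

```text
t: 9.78
eef_pos: [457.4, 76.0, 11.9]
tcp_rot: [-3.138, 0.003, 1.194]
ft_force: [-2.9, 1.4, 1.8]
opening: 0.608
```

Run:
```python
from h import *
todo(*hpt(-150),12,HY)
c=env.get_calibration("wrist");p,d=env.read_camera("wrist"); cv2.imwrite("pics/w6.png",p[:,:,::-1])
```

```text
t 9.78 pos [457.4  76.   11.9] rot [-3.1383e+00  2.8000e-03  1.1944e+00] F [-2.9  1.4  1.8] open 0.608
d/800 [-0.0003 -0.0046 -0.0001] rot/90 [-6.000e-04  2.900e-03  8.624e-01]
housing frame -146.4 -0.5
```

View pics/w6.png

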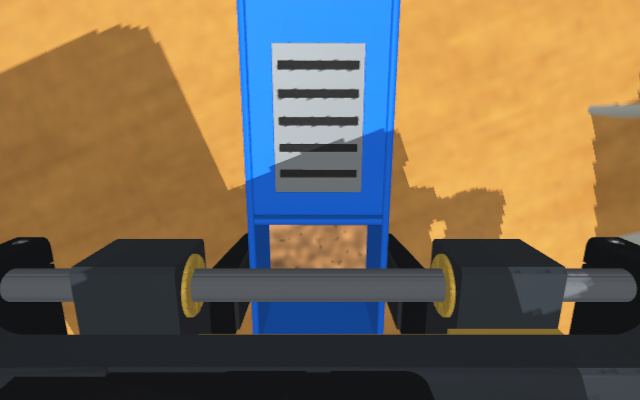

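The drawer is still held straight and has turned about 100°. Finishing the turn.

Request:
{"name": "arm_command", "arguments": {
  "steps": [
    {"dx": 0, "dy": -0.005, "dz": 0, "rx": 0, "ry": 0, "rz": 0.09, "claw": 1},
    {"dx": 0, "dy": 0, "dz": 0, "rx": 0, "ry": 0.003, "rz": 0.1, "claw": 1},
    {"dx": 0, "dy": 0, "dz": 0, "rx": 0, "ry": 0, "rz": 0.1, "claw": 1},
    {"dx": 0, "dy": 0, "dz": 0, "rx": 0, "ry": 0, "rz": 0.1, "claw": 1},
    {"dx": 0, "dy": 0, "dz": 0, "rx": 0, "ry": 0, "rz": 0.1, "claw": 1},
    {"dx": 0, "dy": 0, "dz": 0, "rx": 0, "ry": 0, "rz": 0.1, "claw": 1},
    {"dx": 0, "dy": 0, "dz": 0, "rx": 0, "ry": 0, "rz": 0.1, "claw": 1},
    {"dx": 0, "dy": 0, "dz": 0, "rx": 0, "ry": 0, "rz": 0.08, "claw": 1},
    {"dx": 0, "dy": 0, "dz": 0, "rx": 0, "ry": 0, "rz": 0.04, "claw": 1},
    {"dx": 0, "dy": 0, "dz": 0, "rx": 0, "ry": 0, "rz": 0, "claw": 1}
  ]
}}

```text
t: 11.08
eef_pos: [462.5, 76.0, 11.9]
tcp_rot: [-3.139, -0.007, -0.097]
ft_force: [-3.2, 2.4, 3.5]
opening: 0.61
```

Run:
```python
from h import *
todo(*hpt(-150),12,HY)
```

```text
t 11.07 pos [462.5  76.   11.9] rot [-3.1388 -0.0073 -0.0967] F [-3.2  2.4  3.5] open 0.61
d/800 [-0.0108 -0.0004 -0.0002] rot/90 [-0.002  -0.0046  0.0405]
housing frame -141.4 0.2
```

Request:
{"name": "arm_command", "arguments": {
  "steps": [
    {"dx": 0, "dy": 0, "dz": 0, "rx": -0.002, "ry": -0.005, "rz": 0.04, "claw": 1},
    {"dx": 0, "dy": 0, "dz": 0, "rx": 0, "ry": 0, "rz": 0, "claw": 1}
  ]
}}

```text
t: 11.32
eef_pos: [463.3, 75.9, 11.8]
tcp_rot: [-3.142, -0.0, -0.155]
ft_force: [-0.7, -1.2, 1.7]
opening: 0.61
```

Run:
```python
from h import *
todo(*hpt(-130),12,HY)
c=env.get_calibration("wrist");p,d=env.read_camera("wrist"); cv2.imwrite("pics/w7.png",p[:,:,::-1]);np.savez("w7.npz",p=p,d=d,**c)
P=cloud(c,d); hsv=cv2.cvtColor(p,cv2.COLOR_RGB2HSV).astype(int)
m=(hsv[...,0]>100)&(hsv[...,0]<130)&(hsv[...,1]>100)&(P[...,2]>35)&(P[...,2]<55)&(np.mgrid[:400,:640][0]<230)
for r in range(5,210,25):
    u=np.nonzero(m[r])[0]
    if len(u):
        q=onplane(c,np.array([u[0],u[-1]]),np.array([r,r]),45)[:,:2]-M
        print(r,u[0],u[-1],"a",(q@HX).round(1),"b",(q@HN).round(1))
```

```text
t 11.32 pos [463.3  75.9  11.8] rot [-3.1415e+00 -1.0000e-04 -1.5480e-01] F [-0.7 -1.2  1.7] open 0.61
d/800 [ 0.0131  0.0004 -0.0002] rot/90 [-0.     -0.0001  0.0035]
housing frame -140.5 0.3
5 238 399 a [-35.8 -35.4] b [ 28.8 -28.1]
30 239 398 a [-43.9 -43.6] b [ 28.8 -28.2]
55 240 397 a [-52.3 -51.9] b [ 28.8 -28.4]
80 241 395 a [-60.9 -60.6] b [ 28.9 -28.1]
105 242 394 a [-69.8 -69.5] b [ 28.9 -28.3]
130 244 393 a [-79.1 -78.7] b [ 28.6 -28.4]
155 244 391 a [-88.6 -88.3] b [ 29.  -28.2]
180 246 390 a [-98.5 -98.1] b [ 28.6 -28.3]
205 247 389 a [-108.7 -108.3] b [ 28.7 -28.5]
```

View pics/w7.png

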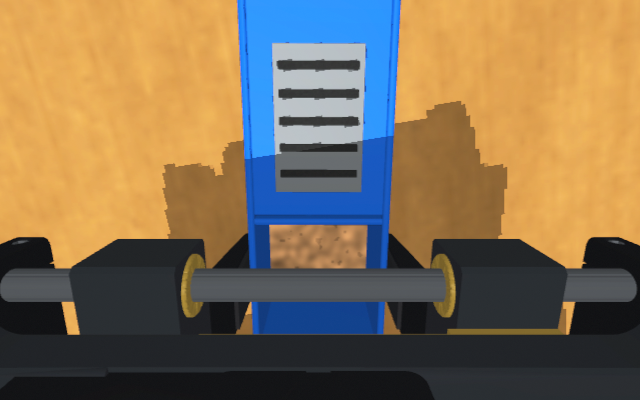

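The drawer is aligned with the housing, with edges at ±28.5 mm about the axis and no skew. Inserting it slowly.

Request:
{"name": "arm_command", "arguments": {
  "steps": [
    {"dx": 0.01, "dy": 0, "dz": 0, "rx": 0, "ry": 0, "rz": 0.0035, "claw": 1},
    {"dx": 0.02, "dy": 0, "dz": 0, "rx": 0, "ry": 0, "rz": 0, "claw": 1},
    {"dx": 0.02, "dy": 0, "dz": 0, "rx": 0, "ry": 0, "rz": 0, "claw": 1},
    {"dx": 0, "dy": 0, "dz": 0, "rx": 0, "ry": 0, "rz": 0, "claw": 1}
  ]
}}

```text
t: 11.88
eef_pos: [506.1, 69.2, 11.8]
tcp_rot: [-3.141, -0.002, -0.154]
ft_force: [0.8, -0.7, 2.0]
opening: 0.614
```

Run:
```python
from h import *
todo(*hpt(-31),12,HY)
c=env.get_calibration("wrist");p,d=env.read_camera("wrist"); cv2.imwrite("pics/w8.png",p[:,:,::-1])
```

```text
t 11.88 pos [506.1  69.2  11.8] rot [-3.1412e+00 -1.5000e-03 -1.5370e-01] F [ 0.8 -0.7  2. ] open 0.614
d/800 [ 0.0828  0.0012 -0.0001] rot/90 [-0.0003 -0.001   0.0042]
housing frame -97.2 0.5
```

View pics/w8.png

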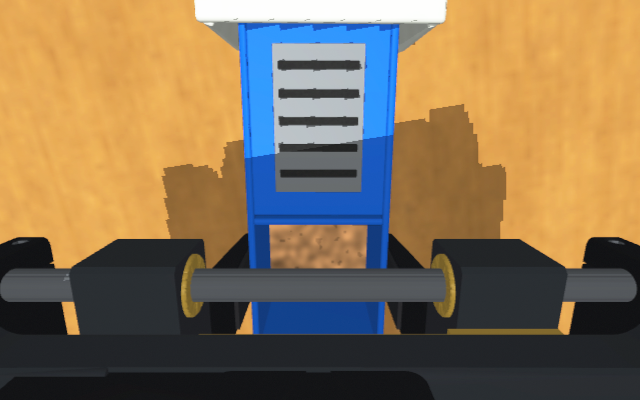

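The leading end is in the mouth and centred (roof edge 195–445, drawer 240–398). Continuing.

Request:
{"name": "arm_command", "arguments": {
  "steps": [
    {"dx": 0.015, "dy": 0.0008, "dz": 0, "rx": 0, "ry": 0, "rz": 0.0042, "claw": 1},
    {"dx": 0.02, "dy": 0, "dz": 0, "rx": 0, "ry": 0, "rz": 0, "claw": 1},
    {"dx": 0.02, "dy": 0, "dz": 0, "rx": 0, "ry": 0, "rz": 0, "claw": 1},
    {"dx": 0.01, "dy": 0, "dz": 0, "rx": 0, "ry": 0, "rz": 0, "claw": 1},
    {"dx": 0, "dy": 0, "dz": 0, "rx": 0, "ry": 0, "rz": 0, "claw": 1}
  ]
}}

```text
t: 12.55
eef_pos: [558.1, 60.2, 11.8]
tcp_rot: [-3.142, 0.001, -0.159]
ft_force: [1.1, -0.4, 0.6]
opening: 0.608
```

Run:
```python
from h import *
todo(*hpt(-31),12,HY)
```

```text
t 12.55 pos [558.1  60.2  11.8] rot [-3.1415e+00  9.0000e-04 -1.5900e-01] F [ 1.1 -0.4  0.6] open 0.608
d/800 [ 0.0168 -0.0001 -0.0003] rot/90 [-0.0001  0.0005  0.0008]
housing frame -44.5 -0.1
```

Request:
{"name": "arm_command", "arguments": {
  "steps": [
    {"dx": 0.008, "dy": 0, "dz": 0, "rx": 0, "ry": 0, "rz": 0, "claw": 1},
    {"dx": 0.005, "dy": 0, "dz": 0, "rx": 0, "ry": 0, "rz": 0, "claw": 1},
    {"dx": 0, "dy": 0, "dz": 0, "rx": 0, "ry": 0, "rz": 0, "claw": 1}
  ]
}}

```text
t: 12.92
eef_pos: [568.1, 58.6, 11.8]
tcp_rot: [-3.142, 0.001, -0.159]
ft_force: [1.4, -0.1, 0.9]
opening: 0.609
```

Request:
{"name": "arm_command", "arguments": {
  "steps": [
    {"dx": 0.005, "dy": 0, "dz": 0, "rx": 0, "ry": 0, "rz": 0, "claw": 1},
    {"dx": 0.005, "dy": 0, "dz": 0, "rx": 0, "ry": 0, "rz": 0, "claw": 1}
  ]
}}

```text
t: 13.18
eef_pos: [575.8, 57.4, 11.8]
tcp_rot: [3.141, 0.002, -0.159]
ft_force: [-1.7, 0.0, 1.6]
opening: 0.608
```

Run:
```python
from h import *
todo(*hpt(-31),12,HY)
c=env.get_calibration("wrist");p,d=env.read_camera("wrist"); cv2.imwrite("pics/w9.png",p[:,:,::-1])
```

```text
t 13.18 pos [575.8  57.4  11.8] rot [ 3.1415e+00  2.2000e-03 -1.5860e-01] F [-1.7  0.   1.6] open 0.608
d/800 [-0.0056 -0.     -0.0002] rot/90 [0.0001 0.0014 0.0011]
housing frame -26.5 0.0
```

View pics/w9.png

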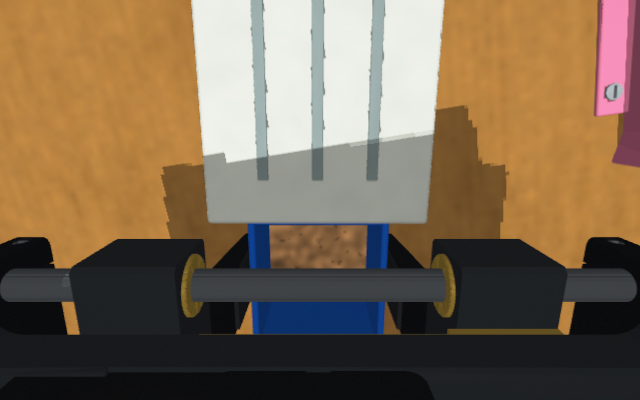

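The drawer is nearly home, with the roof edge just over the box edge at row 222. I'll keep pushing gently until the force shows the stop.

Request:
{"name": "arm_command", "arguments": {
  "steps": [
    {"dx": 0.004, "dy": 0, "dz": 0, "rx": 0, "ry": 0, "rz": 0, "claw": 1}
  ]
}}

```text
t: 13.35
eef_pos: [576.5, 57.3, 11.6]
tcp_rot: [3.141, 0.009, -0.159]
ft_force: [-19.9, 4.5, 13.5]
opening: 0.607
```

Request:
{"name": "arm_command", "arguments": {
  "steps": [
    {"dx": 0.004, "dy": 0, "dz": 0, "rx": 0, "ry": 0, "rz": 0, "claw": 1}
  ]
}}

```text
t: 13.48
eef_pos: [576.9, 57.3, 11.5]
tcp_rot: [3.141, 0.015, -0.159]
ft_force: [-15.4, 2.6, 11.9]
opening: 0.608
```

Request:
{"name": "arm_command", "arguments": {
  "steps": [
    {"dx": 0.004, "dy": 0, "dz": 0, "rx": 0, "ry": 0, "rz": 0, "claw": 1}
  ]
}}

```text
t: 13.6
eef_pos: [577.3, 57.2, 11.4]
tcp_rot: [3.14, 0.022, -0.159]
ft_force: [-14.9, 2.3, 11.6]
opening: 0.61
```

Contact at the stop: about 20 N, and motion ceased at grip position −26, which matches the expected home. Releasing.

Request:
{"name": "arm_command", "arguments": {
  "steps": [
    {"dx": 0, "dy": 0, "dz": 0, "rx": 0, "ry": 0, "rz": 0, "claw": -1},
    {"dx": 0, "dy": 0, "dz": 0, "rx": 0, "ry": 0, "rz": 0, "claw": -1},
    {"dx": 0, "dy": 0, "dz": 0, "rx": 0, "ry": 0, "rz": 0, "claw": -1},
    {"dx": 0, "dy": 0, "dz": 0, "rx": 0, "ry": 0, "rz": 0, "claw": -1}
  ]
}}

```text
t: 14.1
eef_pos: [578.3, 57.1, 11.3]
tcp_rot: [3.14, 0.02, -0.159]
ft_force: [0.3, 0.9, 0.4]
opening: 0.968
```

Request:
{"name": "arm_command", "arguments": {
  "steps": [
    {"dx": 0, "dy": 0, "dz": -0.03, "rx": 0, "ry": 0.014, "rz": 0, "claw": -1},
    {"dx": 0, "dy": 0, "dz": -0.06, "rx": 0, "ry": 0, "rz": 0, "claw": -1},
    {"dx": -0.02, "dy": 0, "dz": -0.07, "rx": 0, "ry": 0, "rz": 0, "claw": -1},
    {"dx": -0.04, "dy": 0, "dz": -0.07, "rx": 0, "ry": 0, "rz": 0, "claw": -1},
    {"dx": -0.06, "dy": 0, "dz": -0.03, "rx": 0, "ry": 0, "rz": 0, "claw": -1},
    {"dx": -0.03, "dy": 0, "dz": 0, "rx": 0, "ry": 0, "rz": 0, "claw": -1},
    {"dx": 0, "dy": 0, "dz": 0, "rx": 0, "ry": 0, "rz": 0, "claw": -1}
  ]
}}

```text
t: 14.98
eef_pos: [458.9, 76.3, 223.2]
tcp_rot: [3.141, -0.006, -0.16]
ft_force: [-0.2, -0.1, 0.8]
opening: 0.999
```

Run:
```python
from h import *
todo(*hpt(-31),12,HY)
c=env.get_calibration("wrist");p,d=env.read_camera("wrist"); cv2.imwrite("pics/w10.png",p[:,:,::-1]);np.savez("w10.npz",p=p,d=d,**c)
P=cloud(c,d); q=P[...,:2]-M; a=q@HX; b=q@HN
hsv=cv2.cvtColor(p,cv2.COLOR_RGB2HSV).astype(int)
blue=(hsv[...,0]>100)&(hsv[...,0]<130)&(hsv[...,1]>100)&(abs(b)<60)&(a>-120)&(a<30)
m=blue&(P[...,2]>42)&(P[...,2]<49)
print(m.sum(),"a",np.percentile(a[m],[0,1,99,100]).round(1),"b",np.percentile(b[m],[0,1,99,100]).round(1))
m2=m.astype(np.uint8); v,u=np.nonzero(m); W=onplane(c,u,v,45)[:,:2]-M
r=cv2.minAreaRect(np.stack([W@HX,W@HN],1).astype(np.float32)); print(r)
roof=(P[...,2]>50)&(P[...,2]<58)&(abs(b)<60)&(a>-20)&(a<120); print("roof a,b",np.percentile(a[roof],[.5,99.5]),np.percentile(b[roof],[.5,99.5]))
```

```text
t 14.97 pos [458.9  76.3 223.2] rot [ 3.1407 -0.0056 -0.1598] F [-0.2 -0.1  0.8] open 0.999
d/800 [ 0.1409 -0.0003  0.2648] rot/90 [ 0.0005 -0.0036  0.0003]
housing frame -144.9 -0.1
971 a [-61.9 -61.8   1.6   1.8] b [-28.8 -28.4  28.9  29.2]
((-30.267602920532227, 0.17579269409179688), (63.118980407714844, 57.582183837890625), 0.0520235113799572)
roof a,b [1.75740926e-02 2.10745421e+01] [-40.81125593  41.96201701]
```

View pics/w10.png

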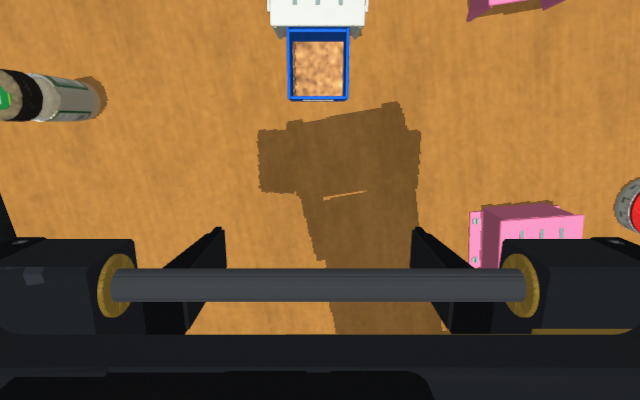

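Drawer verified home: its pocket end is 61.9 mm out (62 expected), square and centred. In this wrist view the pocket is at (318,70). Now the jar.

Request:
{"name": "arm_command", "arguments": {
  "steps": [
    {"dx": 0.012, "dy": -0.035, "dz": 0, "rx": 0, "ry": -0.003, "rz": 0, "claw": -1},
    {"dx": 0.019, "dy": -0.06, "dz": 0, "rx": 0, "ry": 0, "rz": 0, "claw": -1},
    {"dx": 0.019, "dy": -0.06, "dz": 0, "rx": 0, "ry": 0, "rz": 0, "claw": -1},
    {"dx": 0.019, "dy": -0.06, "dz": 0, "rx": 0, "ry": 0, "rz": 0, "claw": -1},
    {"dx": 0.019, "dy": -0.06, "dz": 0, "rx": 0, "ry": 0, "rz": 0, "claw": -1},
    {"dx": 0.012, "dy": -0.04, "dz": 0, "rx": 0, "ry": 0, "rz": 0, "claw": -1},
    {"dx": 0, "dy": 0, "dz": 0, "rx": 0, "ry": 0, "rz": 0, "claw": -1}
  ]
}}

```text
t: 15.9
eef_pos: [591.0, 319.2, 216.8]
tcp_rot: [3.139, 0.001, -0.164]
ft_force: [-0.5, -0.1, 0.6]
opening: 0.998
```

Run:
```python
from h import *
todo(581.2,312.9,160,HY); print(env.state()['joints'].round(2))
c=env.get_calibration("wrist");p,d=env.read_camera("wrist"); cv2.imwrite("pics/w11.png",p[:,:,::-1]);np.savez("w11.npz",p=p,d=d,**c)
P=cloud(c,d)
m=(P[...,2]>98)&(P[...,2]<112)&(abs(P[...,0]-581)<50)&(abs(P[...,1]-313)<50)
print(m.sum(),P[m].min(0),P[m].max(0),np.median(P[m],0))
```

```text
t 15.9 pos [591.  319.2 216.8] rot [ 3.1386e+00  1.0000e-03 -1.6420e-01] F [-0.5 -0.1  0.6] open 0.998
d/800 [-0.0108  0.0095  0.071 ] rot/90 [ 0.0019  0.0006 -0.0025]
housing frame -53.3 260.8
[ 0.4   0.56  1.43 -0.    1.16  2.13]
1806 [561.24083375 292.96273224  98.0590989 ] [601.59393397 332.92943137 107.95047438] [582.79318156 313.09117953 104.73472729]
```

View pics/w11.png

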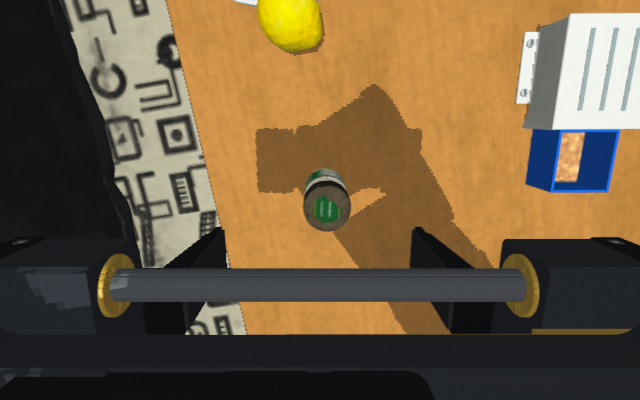

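The jar's cap is at (327,205), i.e. centre (581.4, 313.0), agreeing with the earlier view. Centring over it and descending.

Request:
{"name": "arm_command", "arguments": {
  "steps": [
    {"dx": -0.0105, "dy": 0.0095, "dz": 0.03, "rx": 0.0019, "ry": 0, "rz": -0.0025, "claw": -1},
    {"dx": 0, "dy": 0, "dz": 0.05, "rx": 0, "ry": 0, "rz": 0, "claw": -1},
    {"dx": 0, "dy": 0, "dz": 0.01, "rx": 0, "ry": 0, "rz": 0, "claw": -1},
    {"dx": 0, "dy": 0, "dz": 0, "rx": 0, "ry": 0, "rz": 0, "claw": -1}
  ]
}}

```text
t: 16.45
eef_pos: [582.0, 308.2, 143.6]
tcp_rot: [3.141, 0.001, -0.164]
ft_force: [-0.5, 0.5, 0.2]
opening: 0.997
```

Run:
```python
from h import *
todo(581.4,313,53,HY)
```

```text
t 16.45 pos [582.  308.2 143.6] rot [ 3.1409e+00  1.0000e-03 -1.6380e-01] F [-0.5  0.5  0.2] open 0.997
d/800 [-0.0016 -0.0058  0.1132] rot/90 [ 0.0004  0.0006 -0.0022]
housing frame -60.5 248.6
```

Request:
{"name": "arm_command", "arguments": {
  "steps": [
    {"dx": -0.0016, "dy": -0.0055, "dz": 0.02, "rx": 0, "ry": 0, "rz": -0.002, "claw": -1},
    {"dx": 0, "dy": 0, "dz": 0.03, "rx": 0, "ry": 0, "rz": 0, "claw": -1},
    {"dx": 0, "dy": 0, "dz": 0.03, "rx": 0, "ry": 0, "rz": 0, "claw": -1},
    {"dx": 0, "dy": 0, "dz": 0.025, "rx": 0, "ry": 0, "rz": 0, "claw": -1},
    {"dx": 0, "dy": 0, "dz": 0, "rx": 0, "ry": 0, "rz": 0, "claw": -1}
  ]
}}

```text
t: 17.08
eef_pos: [583.4, 314.2, 59.7]
tcp_rot: [-3.139, -0.005, -0.16]
ft_force: [0.0, 0.5, 0.1]
opening: 1.002
```

Run:
```python
from h import *
todo(581.4,313,53,HY)
```

```text
t 17.07 pos [583.4 314.2  59.7] rot [-3.1386 -0.0048 -0.1602] F [0.  0.5 0.1] open 1.002
d/800 [-0.0023  0.002   0.0083] rot/90 [-0.0019 -0.0031  0.0001]
housing frame -60.0 254.7
```

Request:
{"name": "arm_command", "arguments": {
  "steps": [
    {"dx": -0.0023, "dy": 0.002, "dz": 0.008, "rx": -0.0019, "ry": -0.003, "rz": 0, "claw": -1},
    {"dx": 0, "dy": 0, "dz": 0, "rx": 0, "ry": 0, "rz": 0, "claw": 0},
    {"dx": 0, "dy": 0, "dz": 0, "rx": 0, "ry": 0, "rz": 0, "claw": 0},
    {"dx": 0, "dy": 0, "dz": 0, "rx": 0, "ry": 0, "rz": 0, "claw": 0},
    {"dx": 0, "dy": 0, "dz": 0, "rx": 0, "ry": 0, "rz": 0, "claw": 0}
  ]
}}

```text
t: 17.7
eef_pos: [582.6, 313.7, 55.9]
tcp_rot: [-3.139, -0.004, -0.16]
ft_force: [0.6, 0.1, 0.2]
opening: 0.636
```

Run:
```python
from h import *
todo(581.4,313,53,HY)
```

```text
t 17.7 pos [582.6 313.7  55.9] rot [-3.1394 -0.0038 -0.1598] F [0.6 0.1 0.2] open 0.636
d/800 [-0.0013  0.0011  0.0036] rot/90 [-0.0014 -0.0024  0.0003]
housing frame -60.8 254.0
```

Request:
{"name": "arm_command", "arguments": {
  "steps": [
    {"dx": -0.0013, "dy": 0.001, "dz": 0.002, "rx": -0.0014, "ry": -0.0024, "rz": 0, "claw": 0},
    {"dx": 0, "dy": 0, "dz": 0, "rx": 0, "ry": 0, "rz": 0, "claw": 1},
    {"dx": 0, "dy": 0, "dz": 0, "rx": 0, "ry": 0, "rz": 0, "claw": 1},
    {"dx": 0, "dy": 0, "dz": 0, "rx": 0, "ry": 0, "rz": 0, "claw": 1},
    {"dx": 0, "dy": 0, "dz": 0, "rx": 0, "ry": 0, "rz": 0, "claw": 1},
    {"dx": 0, "dy": 0, "dz": 0, "rx": 0, "ry": 0, "rz": 0, "claw": 1}
  ]
}}

```text
t: 18.45
eef_pos: [581.4, 313.0, 54.3]
tcp_rot: [3.142, 0.0, -0.16]
ft_force: [0.7, 0.8, -0.4]
opening: 0.426
```

Run:
```python
from h import *
todo(581.4,313,130,HY)
```

```text
t 18.45 pos [581.4 313.   54.3] rot [ 3.1415e+00  2.0000e-04 -1.5990e-01] F [ 0.7  0.8 -0.4] open 0.426
d/800 [ 0.     -0.     -0.0946] rot/90 [0.     0.0001 0.0002]
housing frame -61.8 253.2
```

Gripped: opening is 40.5 mm. Lifting.

Request:
{"name": "arm_command", "arguments": {
  "steps": [
    {"dx": 0, "dy": 0, "dz": -0.02, "rx": 0, "ry": 0, "rz": 0, "claw": 1},
    {"dx": 0, "dy": 0, "dz": -0.03, "rx": 0, "ry": 0, "rz": 0, "claw": 1},
    {"dx": 0, "dy": 0, "dz": -0.03, "rx": 0, "ry": 0, "rz": 0, "claw": 1},
    {"dx": 0, "dy": 0, "dz": -0.02, "rx": 0, "ry": 0, "rz": 0, "claw": 1},
    {"dx": 0, "dy": 0, "dz": 0, "rx": 0, "ry": 0, "rz": 0, "claw": 1}
  ]
}}

```text
t: 19.08
eef_pos: [581.4, 313.0, 139.7]
tcp_rot: [-3.141, -0.0, -0.16]
ft_force: [-0.1, -0.1, -2.1]
opening: 0.42
```

Run:
```python
from h import *
todo(*hpt(-31,0.2),120,HY)
p,d=env.read_camera("side"); cv2.imwrite("pics/s12.png",cv2.resize(p[100:260,200:400,::-1],None,fx=4,fy=3.7))
```

```text
t 19.07 pos [581.4 313.  139.7] rot [-3.1412e+00 -4.0000e-04 -1.5990e-01] F [-0.1 -0.1 -2.1] open 0.42
d/800 [0.0384 0.3163 0.0246] rot/90 [-0.0002 -0.0003  0.0003]
housing frame -61.8 253.2
```

View pics/s12.png

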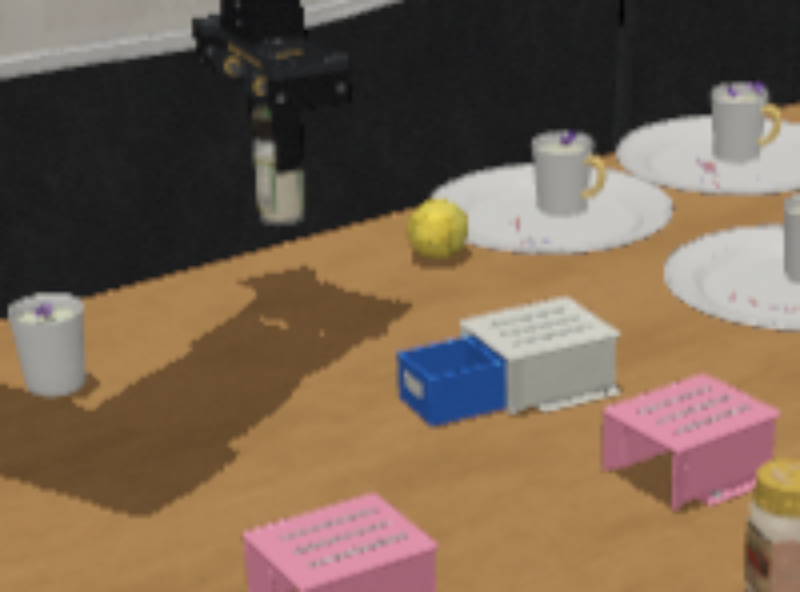

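The jar is held upright and clear of the table. Carrying it over the pocket.

Request:
{"name": "arm_command", "arguments": {
  "steps": [
    {"dx": 0.003, "dy": 0.025, "dz": 0, "rx": 0, "ry": 0, "rz": 0, "claw": 1},
    {"dx": 0.0055, "dy": 0.045, "dz": 0, "rx": 0, "ry": 0, "rz": 0, "claw": 1},
    {"dx": 0.0065, "dy": 0.05, "dz": 0, "rx": 0, "ry": 0, "rz": 0, "claw": 1},
    {"dx": 0.0065, "dy": 0.055, "dz": 0, "rx": 0, "ry": 0, "rz": 0, "claw": 1},
    {"dx": 0.0065, "dy": 0.055, "dz": 0, "rx": 0, "ry": 0, "rz": 0, "claw": 1},
    {"dx": 0.0055, "dy": 0.045, "dz": 0, "rx": 0, "ry": 0, "rz": 0, "claw": 1},
    {"dx": 0.003, "dy": 0.025, "dz": 0, "rx": 0, "ry": 0, "rz": 0, "claw": 1},
    {"dx": 0, "dy": 0, "dz": 0, "rx": 0, "ry": 0, "rz": 0, "claw": 1}
  ]
}}

```text
t: 20.12
eef_pos: [566.2, 57.0, 132.2]
tcp_rot: [3.137, 0.012, -0.162]
ft_force: [0.0, 0.5, -2.0]
opening: 0.42
```

Run:
```python
from h import *
todo(*hpt(-31,0.2),120,HY)
```

```text
t 20.12 pos [566.2  57.  132.2] rot [ 3.1368  0.0119 -0.1615] F [ 0.   0.5 -2. ] open 0.42
d/800 [ 0.0064 -0.0028  0.0152] rot/90 [ 0.003   0.0076 -0.0008]
housing frame -35.9 -2.0
```

Request:
{"name": "arm_command", "arguments": {
  "steps": [
    {"dx": 0.0062, "dy": -0.0027, "dz": 0, "rx": 0.003, "ry": 0.0076, "rz": -0.0008, "claw": 1},
    {"dx": 0, "dy": 0, "dz": 0.01, "rx": 0, "ry": 0, "rz": 0, "claw": 1},
    {"dx": 0, "dy": 0, "dz": 0, "rx": 0, "ry": 0, "rz": 0, "claw": 1}
  ]
}}

```text
t: 20.5
eef_pos: [571.1, 59.4, 122.7]
tcp_rot: [-3.141, 0.001, -0.159]
ft_force: [-0.3, 0.7, -1.4]
opening: 0.42
```

Run:
```python
from h import *
todo(*hpt(-31,0.2),60,HY)
c=env.get_calibration("wrist");p,d=env.read_camera("wrist"); cv2.imwrite("pics/w13.png",p[:,:,::-1])
```

```text
t 20.5 pos [571.1  59.4 122.7] rot [-3.1414e+00  8.0000e-04 -1.5920e-01] F [-0.3  0.7 -1.4] open 0.42
d/800 [0.0007 0.0012 0.0783] rot/90 [-0.0001  0.0005  0.0007]
housing frame -31.5 1.2
```

View pics/w13.png

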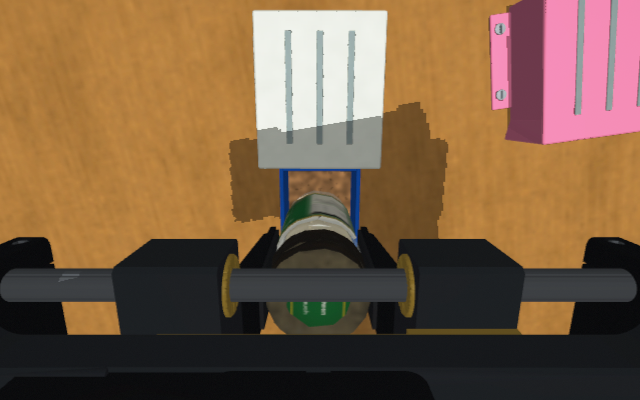

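The jar is centred over the pocket (blue walls 283–357, jar at ~318). Lowering it.

Request:
{"name": "arm_command", "arguments": {
  "steps": [
    {"dx": 0.0007, "dy": 0.0012, "dz": 0.012, "rx": 0, "ry": 0, "rz": 0, "claw": 1},
    {"dx": 0, "dy": 0, "dz": 0.01, "rx": 0, "ry": 0, "rz": 0, "claw": 1},
    {"dx": 0, "dy": 0, "dz": 0, "rx": 0, "ry": 0, "rz": 0, "claw": 1}
  ]
}}

```text
t: 20.92
eef_pos: [571.6, 59.0, 103.9]
tcp_rot: [-3.141, 0.001, -0.158]
ft_force: [-0.1, -0.4, -0.4]
opening: 0.424
```

Run:
```python
from h import *
todo(*hpt(-31,0.2),60,HY)
```

```text
t 20.93 pos [571.6  59.  103.9] rot [-3.1414e+00  6.0000e-04 -1.5810e-01] F [-0.1 -0.4 -0.4] open 0.424
d/800 [-0.      0.0008  0.0549] rot/90 [-0.0001  0.0004  0.0014]
housing frame -30.9 0.8
```

Request:
{"name": "arm_command", "arguments": {
  "steps": [
    {"dx": 0, "dy": 0.0008, "dz": 0.015, "rx": 0, "ry": 0, "rz": 0.0014, "claw": 1},
    {"dx": 0, "dy": 0, "dz": 0.018, "rx": 0, "ry": 0, "rz": 0, "claw": 1},
    {"dx": 0, "dy": 0, "dz": 0.012, "rx": 0, "ry": 0, "rz": 0, "claw": 1},
    {"dx": 0, "dy": 0, "dz": 0, "rx": 0, "ry": 0, "rz": 0, "claw": 1}
  ]
}}

```text
t: 21.42
eef_pos: [571.3, 58.2, 64.9]
tcp_rot: [-3.141, 0.001, -0.161]
ft_force: [-0.8, -0.4, -1.6]
opening: 0.42
```

Run:
```python
from h import *
todo(*hpt(-31,0.2),57.3,HY)
```

```text
t 21.43 pos [571.3  58.2  64.9] rot [-3.1415e+00  1.3000e-03 -1.6060e-01] F [-0.8 -0.4 -1.6] open 0.42
d/800 [ 0.0002 -0.0002  0.0095] rot/90 [-0.0001  0.0009 -0.0002]
housing frame -31.1 0.0
```

Request:
{"name": "arm_command", "arguments": {
  "steps": [
    {"dx": 0, "dy": 0, "dz": 0.005, "rx": 0, "ry": 0, "rz": 0, "claw": 1},
    {"dx": 0, "dy": 0, "dz": 0.003, "rx": 0, "ry": 0, "rz": 0, "claw": 1}
  ]
}}

```text
t: 21.68
eef_pos: [571.6, 58.2, 58.5]
tcp_rot: [-3.141, 0.001, -0.161]
ft_force: [-0.7, -0.3, -0.9]
opening: 0.418
```

Request:
{"name": "arm_command", "arguments": {
  "steps": [
    {"dx": 0, "dy": 0, "dz": 0.0025, "rx": 0, "ry": 0, "rz": 0, "claw": 1}
  ]
}}

```text
t: 21.8
eef_pos: [572.1, 58.2, 57.2]
tcp_rot: [-3.141, -0.001, -0.161]
ft_force: [-2.6, 0.0, 22.8]
opening: 0.417
```

The jar touches the pocket floor at the expected height. Relaxing, then opening.

Request:
{"name": "arm_command", "arguments": {
  "steps": [
    {"dx": 0, "dy": 0, "dz": 0, "rx": 0, "ry": 0, "rz": 0, "claw": 1},
    {"dx": 0, "dy": 0, "dz": 0, "rx": 0, "ry": 0, "rz": 0, "claw": 1},
    {"dx": 0, "dy": 0, "dz": 0, "rx": 0, "ry": 0, "rz": 0, "claw": -0.2},
    {"dx": 0, "dy": 0, "dz": 0, "rx": 0, "ry": 0, "rz": 0, "claw": -0.4},
    {"dx": 0, "dy": 0, "dz": 0, "rx": 0, "ry": 0, "rz": 0, "claw": -0.7},
    {"dx": 0, "dy": 0, "dz": 0, "rx": 0, "ry": 0, "rz": 0, "claw": -1},
    {"dx": 0, "dy": 0, "dz": 0, "rx": 0, "ry": 0, "rz": 0, "claw": -1},
    {"dx": 0, "dy": 0, "dz": 0, "rx": 0, "ry": 0, "rz": 0, "claw": -1}
  ]
}}

```text
t: 22.8
eef_pos: [572.5, 58.2, 57.7]
tcp_rot: [-3.141, -0.002, -0.161]
ft_force: [-0.1, -0.1, -0.2]
opening: 0.975
```

Request:
{"name": "arm_command", "arguments": {
  "steps": [
    {"dx": 0, "dy": 0, "dz": -0.02, "rx": 0, "ry": 0, "rz": 0, "claw": -1},
    {"dx": 0, "dy": 0, "dz": -0.03, "rx": 0, "ry": 0, "rz": 0, "claw": -1},
    {"dx": 0, "dy": 0, "dz": -0.05, "rx": 0, "ry": 0, "rz": 0, "claw": -1},
    {"dx": 0, "dy": 0, "dz": -0.06, "rx": 0, "ry": 0, "rz": 0, "claw": -1},
    {"dx": -0.05, "dy": 0, "dz": -0.04, "rx": 0, "ry": 0, "rz": 0, "claw": -1},
    {"dx": -0.06, "dy": 0, "dz": 0, "rx": 0, "ry": 0, "rz": 0, "claw": -1},
    {"dx": -0.04, "dy": 0, "dz": 0, "rx": 0, "ry": 0, "rz": 0, "claw": -1},
    {"dx": 0, "dy": 0, "dz": 0, "rx": 0, "ry": 0, "rz": 0, "claw": -1}
  ]
}}

```text
t: 23.8
eef_pos: [450.5, 77.8, 230.3]
tcp_rot: [-3.14, -0.009, -0.161]
ft_force: [0.1, 0.1, -0.5]
opening: 0.999
```

Run:
```python
from h import *
todo(*hpt(-31),12,HY)
c=env.get_calibration("wrist");p,d=env.read_camera("wrist"); cv2.imwrite("pics/w14.png",p[:,:,::-1])
P=cloud(c,d); q=P[...,:2]-M; a=q@HX; b=q@HN
hsv=cv2.cvtColor(p,cv2.COLOR_RGB2HSV).astype(int)
m=(hsv[...,0]>100)&(hsv[...,0]<130)&(hsv[...,1]>100)&(P[...,2]>42)&(P[...,2]<49)&(abs(b)<60)&(a>-120)&(a<30)
print("drawer a",np.percentile(a[m],[0,1,99,100]).round(1),"b",np.percentile(b[m],[0,1,99,100]).round(1))
m=(P[...,2]>100)&(P[...,2]<115)&(abs(b)<40)&(a>-80)&(a<20)
print("jar top",m.sum(),"a",a[m].min().round(1),a[m].max().round(1),"b",b[m].min().round(1),b[m].max().round(1),"z",np.percentile(P[m][:,2],[5,50,95]).round(1))
p,d=env.read_camera("side"); cv2.imwrite("pics/s14.png",cv2.resize(p[100:320,180:460,::-1],None,fx=2.7,fy=2.7))
```

```text
t 23.8 pos [450.5  77.8 230.3] rot [-3.1395 -0.0093 -0.1608] F [ 0.1  0.1 -0.5] open 0.999
d/800 [0.1506 0.0006 0.2742] rot/90 [-0.0013 -0.0059 -0.0003]
housing frame -153.5 0.1
drawer a [-62.  -61.9   1.4   1.6] b [-28.7 -28.5  29.   29.2]
jar top 2282 a -50.2 -10.1 b -19.4 20.4 z [106.  107.7 109. ]
```

View pics/w14.png

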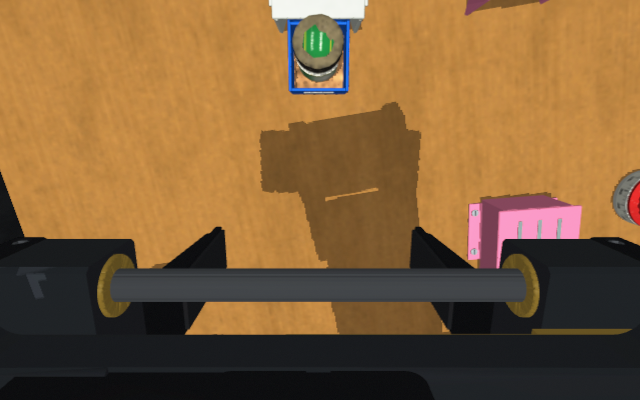

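View pics/s14.png

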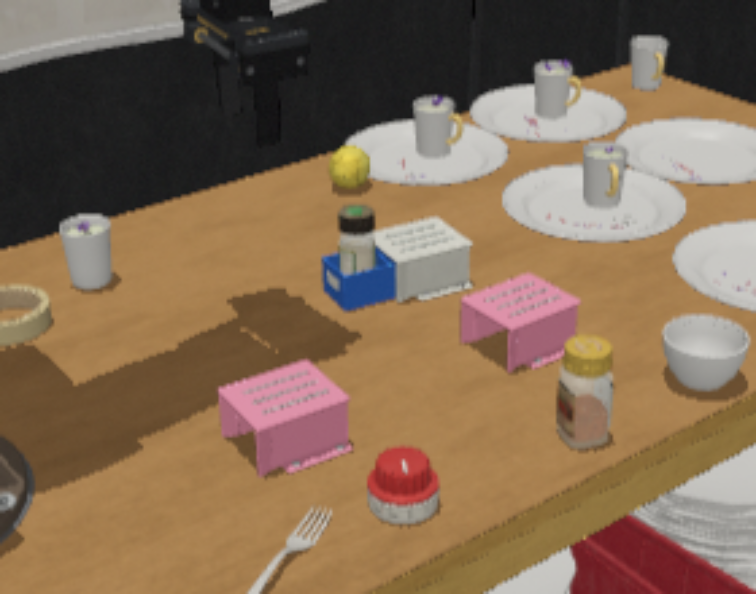

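The jar stands upright in the pocket, with its top level at 107.7 mm and its centre at (−30, +0.5). The drawer is home, the gripper is clear, and the yellow-capped jar, cup and timer haven't moved. Handing in.

Run:
```python
from h import *
print(env.job_done())
```

```text
the job is handed in; nothing more can be done
None
```

The job is handed in, about 24 s into the 72 s limit. The drawer is home with its pocket out, and the green-label jar is standing in it.

**What I did:**
- I pulled the drawer out by its covered end, re-gripped it at the pocket end and turned it 180° flat on the table.
- I slid it in until it met the back stop, with about 20 N of contact. I then lowered the jar onto the pocket floor, felt it touch at about 23 N, and released it.

**Last checks:**
- **Drawer:** the pocket end is 62.0 mm out of the mouth (target 62), and it sits square and central in the housing.
- **Jar:** it is upright, about 1 mm from the pocket centre. Its top is at 107.7 mm, where 107 mm is expected.
- **Gripper:** it is open, well clear, and reads no contact force.
- **Other items:** in the last side picture, the yellow-capped jar, cup, timer and pink look-alikes look unmoved. I judged this by eye and did not measure them again.

No check failed or disagreed. The job reports no verdict.

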